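# Trip test, then unlock the shackle and present it

## Task

Before the laser supply's lock comes off, prove its trip: press the tester's push button so that its lever drops, then lift the lever back up until it stays up by itself. Next turn the lock's dial clockwise, click by click, until its arrow points at the shackle and rests in that click, pull the shackle straight up out of the lock and finish still holding it up in the gripper, upright and still, at least 10 cm higher than where it sat. Do not move the loose post, vial and lens mount.

Things in the scene. Friction and masses are not known exactly. Their poses are not given: they have to be found in the camera images.
- tester: Trip tester: fixed aluminium box 110 x 90 mm on a 116 x 96 mm foot plate, its top 35 mm above the surface. Origin: centre of its underside; x along its 110 mm side, y to its left, z up. (The place's tall dark enclosure stands behind to the right, beyond about x 0.55, y below 0.0 m: go round it.)
- button_top (a point): Centre of the top of the tester's round grey push button (26 mm across, 53 mm above the surface; at x +4, y +25 mm in the tester's frame). Pressed straight down 7 mm it springs back; 5 N holds it down. At the bottom it tips the lever over its dead centre and the lever falls by its own weight.
- test_button (a joint): Push button travel in m: 0 out, 0.007 fully pressed.
- lever_ball (a point): Centre of the black ball (18 mm across) at the end of the tester's lever, an 8 mm steel rod. Hinge axis parallel to the tester's y at x +15, z 24 mm; ball 75 mm from it, in the plane y -22 mm. Up, the ball is at x +31, z 97 mm; dropped, at x -42, z 72 mm (tester's frame).
- trip_lever (a joint): Lever angle in rad: 0 up, leaning 12 degrees to the tester's +x on its rear stop, where it stays by itself; 0.21 upright (dead centre); 1.08 dropped, leaning 50 degrees to -x. Lift the ball along its arc (a level push on it may jam by friction); past the dead centre it falls back to 0 by itself. It weighs 90 g.
- lock: Dial lock: fixed grey box 139 x 80 mm, top 45 mm above the surface, with the dial on a round turret 44 mm across and 86 mm high, and the shackle. Origin: on the surface between dial and shackle; x points from the dial to the shackle, y to its left, z up. The dial's axis is at x -32 mm, the shackle's middle at x +33 mm.
- dial_grip (a point): Grip point of the dial, on its axis 110 mm above the surface: an upright black bar 12 mm thick, 36 mm long, 92 to 124 mm above the surface, square behind and pointed like an arrow in front, with a pale line on top at the arrow; taken across its 12 mm. The arrow points 1.396 rad counter-clockwise from above of the point's own x axis, which is the lock's +x at joint 0.
- dial (a joint): Dial angle in rad, growing clockwise seen from above, stops at 0 and 2.094. It clicks every 0.349 rad and, let go, settles in the nearest click (0.06 N m to leave one). At 1.396, the fifth click counting 0, the arrow points along the lock's +x, at the shackle: only there, within about 0.1 rad, does the shackle come out.
- shackle: Loose steel shackle, about 0.14 kg: a round 10 mm bar bent to a U, 50 mm wide and 77 mm tall, open end down, with a foot at the leg nearer the dial. Origin: underside, midway between the legs; x along the lock's x, z up. It must rise 40 mm to be out of the lock.
- shackle_bar (a point): Middle of the shackle's top bar, where to hold it. Seated, it is 78 mm above the surface, 33 mm above the lock's top. The bar is 10 mm thick, straight over 20 mm and runs along the lock's x, so the fingers go either side of it along the lock's y. The legs reach 72 mm below it. The point's z points up along the legs.
- post_mid (a point): Middle of a loose steel post standing near the work, 13 mm across, 50 mm tall: leave it alone.
- vial_mid (a point): Middle of a loose amber vial standing near the work, 23 mm across, 52 mm tall: leave it alone.
- lens_mid (a point): Middle of a loose lens mount standing near the work, 36 mm wide, 31 mm tall: leave it alone.
There are look-alikes about, which are no part of the job. Of the things like the shackle, leave any that is turquoise; of the rest the larger one is meant.

How it is judged (in metres and radians):
On the way, in this order (a step that is already met when the one before it is completed fails the run):
1. the test button is pressed in (value of joint test_button above 0.0025 m).
2. the lever has dropped (value of joint trip_lever above 0.9 rad), for 0.1 s.
3. the lever is back up (value of joint trip_lever below 0.12 rad), for 0.2 s.
4. the dial rests in the click where its arrow points at the shackle (value of joint dial between 1.246 and 1.546 rad), for 0.2 s.
5. the shackle is drawn out of the lock (height (world z) of shackle_bar above 0.12 m).
At the end, for the whole second after the job is handed in: The gripper still holds the shackle, still (under 0.04 m/s) and upright within 0.4 rad, the middle of its bar more than 170 mm above the surface (it sat at 78), touching neither lock nor tester; the tester's lever is up (under 0.12 rad) and its button out (height (world z) of shackle_bar above 0.17 m and angle between shackle_bar's own z axis and vertical below 0.4 rad and linear speed of shackle below 0.04 m/s and contact force between shackle and the fingers above 1 N and contact force between shackle and lock below 0.2 N and contact force between shackle and tester below 0.2 N and value of joint trip_lever below 0.12 rad and value of joint test_button below 0.002 m); the arm keeps its last pose, push and grip.
It fails at once if the loose post is moved by more than 3 cm (distance of post_mid from where it was at the start of the episode above 0.03 m).
It fails at once if the loose vial is moved by more than 3 cm (distance of vial_mid from where it was at the start of the episode above 0.03 m).
It fails at once if the loose lens is moved by more than 3 cm (distance of lens_mid from where it was at the start of the episode above 0.03 m).
It also fails if it takes over 72 s, if anything falls off the work surface, if the arm or the gripper's body presses on something with over 40 N, if the wrist force passes 120 N, or if a joint passes its speed limit or range.

## Robot

A 7-joint arm with a two-finger parallel gripper is mounted at the origin on a cart in front of the work surface, level with it; the furniture and walls round the work are solid. World frame = base frame: x ahead of the robot, y to its left, z up, the work surface at z = 0. Lengths are in mm, angles in rad, forces in N, time in s.
With the tool pointing down it reaches from about 425 to 875 mm from the base axis. Payload 4.7 kg.
Tool frame: the origin (TCP) lies between the finger pads; the fingertips stand 19 mm ahead of it and the grasp point (between the pads) is the TCP; z points along the fingers, y is the direction in which the jaws open and shut (so a half turn about z gives the same grasp; the last joint's range is limited). The gripper opens to 85 mm and grips with 20 to 120 N. Pads are 22 mm wide; open, the fingers measure 114 mm over their backs; the gripper's body (76 mm by 85 mm) begins 54 mm behind the grasp point. The pads swing forward as they close: fully open they stand 13 mm farther back than shut.
Start: joints at [1.29, 0.321, -0.07, 1.45, 0.023, 1.371, -0.057], TCP at [188.837, -621.984, 250.349] pointing down, gripper open.
Joint ranges: [-2.86, 2.86], [-0.3, 2.09], [-1.38, 1.24], [0.06, 2.45], [-1.56, 4.7], [0.09, 2.05], [-2.69, 2.69]. Speed limits (rad/s): [2.57, 2.57, 3.14, 3.14, 3.14, 3.14, 3.14].

## Interface

Orientations are given as a unit quaternion [x, y, z, w].
In Python, from rig import * gives the robot as it stands. Calls block until the motion is done:
- move_to(position, orientation): joint-space move of the TCP to a pose.
- move_linear(position, rot=None, v=150, stop_force=None): straight line of the TCP; rot=None keeps the orientation; v is the mean speed in mm/s. With stop_force (N) it stops when the force on the tool has changed by that much, and returns True; else False.
- movej(angles): joint-space move.
- set_gripper(opening, strength=None): finger opening in mm; strength is the grip in N (None keeps the last); returns when the fingers have stopped.
- sleep(seconds).
- inverse_kinematics(position, orientation): joint angles nearest the present ones, or None.
- camera(name): name is "scene" or "side" or "wrist"; returns the picture (400x640x3 uint8, blue, green, red); there is no depth.
- calibration(name): a dict with "fx", "fy", "cx", "cy" (pixels), "extrinsics" (4x4, takes a point from camera to world coordinates); the wrist camera has in their place "T_tool_cam" (4x4, takes a point from camera to tool coordinates, whose origin is the TCP and whose axes are the flange's). Camera axes: x right, y up, looking along -z (the intrinsics and any distortion apply to the point x, -y, -z); pixel columns grow to the right and rows downward; lengths in mm; the calibration is good to about 2 mm. A picture is of the moment at which its call begins: read the wrist's pose just before it. calibration takes no time and is no camera call.
A pose or a line that the arm cannot do raises PlanningError and nothing moves.
- close_job(): hands the job in, once; it reports no verdict.
Readings, each from a call of its own:
- read_clock(): time.
- read_q(): joint angles.
- read_joint_velocities(): joint speeds.
- read_joint_efforts(): joint torques, N m.
- read_ee_pos(): TCP position.
- read_orientation(): TCP orientation.
- read_contact_force(): force on the tool from outside, world axes, zero at the start.
- read_wrist_torque(): the same for the moment, N m.
- read_grip_width(): finger opening in mm.
Only numpy, scipy, OpenCV 4.12 (cv2) and the standard library are available. Lean on these libraries where they do the work, as an engineer would, in place of code of your own. Each camera call takes 0.05 s, during which the arm holds its last target. There are 200 camera calls.

## Working session

There is one attempt and no reset: what is moved stays moved. The work goes in short steps, each a Python script; the robot and the scene stay as the last script left them, time stands still between calls to the robot, and variables do not carry over. Pictures are saved under pics/ and viewed, about 8 in all and at most 12, crops included, and the job is handed in when it is done.

```bash
mkdir -p pics; python3 - <<'E'
from rig import *
import cv2,numpy as np
np.set_printoptions(precision=4,suppress=True)
for n in ("scene","side"):
    cv2.imwrite(f"pics/{n}0.png",camera(n)); c=calibration(n); print(n,{k:(np.array(v) if k=="extrinsics" else v) for k,v in c.items()})
print({k:v for k,v in calibration("wrist").items()})
print(read_clock(),read_ee_pos(),read_orientation(),read_q())
E
```

```text
scene {'fx': 426.97490127209824, 'fy': 426.97490127209824, 'cx': 319.73638458476006, 'cy': 199.7408696106399, 'extrinsics': array([[   0.4072,   -0.4367,    0.8022, 1197.4973],
       [   0.9133,    0.1994,   -0.3551, -203.8313],
       [  -0.0049,    0.8772,    0.48  ,  496.2233],
       [   0.    ,    0.    ,    0.    ,    1.    ]])}
side {'fx': 370.0065779524112, 'fy': 370.0065779524112, 'cx': 318.51166389620516, 'cy': 202.69886913749218, 'extrinsics': array([[  -0.4793,    0.4684,   -0.7422, -117.6973],
       [  -0.8775,   -0.2739,    0.3938,  422.9925],
       [  -0.0189,    0.84  ,    0.5422,  563.6753],
       [   0.    ,    0.    ,    0.    ,    1.    ]])}
{'fx': 350.4842643488282, 'fy': 350.4842643488282, 'cx': 315.1981800943931, 'cy': 196.68080335892014, 'T_tool_cam': array([[   0.0002,    0.9654,    0.2606,   66.1442],
       [   1.    ,    0.    ,   -0.0009,    0.5752],
       [  -0.0009,    0.2606,   -0.9654, -123.7555],
       [   0.    ,    0.    ,    0.    ,    1.    ]])}
0.1 [ 188.7046 -621.5404  249.3423] [ 0.9892  0.1469 -0.0002 -0.0008] [ 1.2901  0.3217 -0.0701  1.4516  0.0226  1.3708 -0.0569]
```

View both.

View pics/scene0.png

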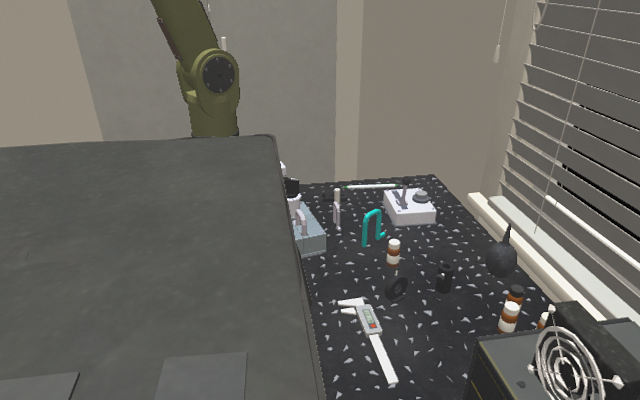

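View pics/side0.png

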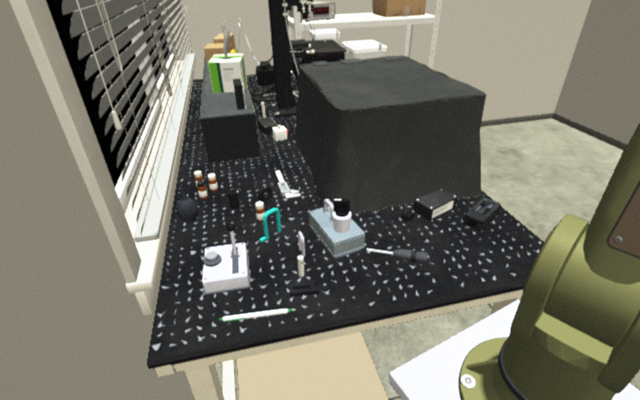

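```bash
cat > h.py <<'E'
import numpy as np, cv2
from scipy.spatial.transform import Rotation as R
def cam(c,T=None):
    E=np.array(c["extrinsics"]) if T is None else T@np.array(c["T_tool_cam"])
    return c,E
def ray(ce,u,v):
    c,E=ce; d=E[:3,:3]@np.array([(u-c["cx"])/c["fx"],-(v-c["cy"])/c["fy"],-1]); return E[:3,3],d
def onz(ce,u,v,z):
    o,d=ray(ce,u,v); return o+d*(z-o[2])/d[2]
def proj(ce,p):
    c,E=ce; q=E[:3,:3].T@(np.asarray(p,float)-E[:3,3]); return c["cx"]-c["fx"]*q[0]/q[2], c["cy"]+c["fy"]*q[1]/q[2]
def T(pos,q):
    M=np.eye(4); M[:3,:3]=R.from_quat(q).as_matrix(); M[:3,3]=pos; return M
def down(yaw): # tool z down, tool x at yaw (rad) in world
    c,s=np.cos(yaw),np.sin(yaw)
    return R.from_matrix(np.array([[c,s,0],[s,-c,0],[0,0,-1]])).as_quat()
E
python3 - <<'E'
from rig import *; from h import *
np.set_printoptions(precision=0,suppress=True)
s=cam(calibration("side"))
for n,u,v,z in [("testertop",226,256,35),("button",212,256,53),("ball",233,237,97),("dial",342,203,124),("lock corner near",357,252,0),("lockcorner L",333,253,0),("greyU",301,243,30),("post?",301,268,20),("turq",270,240,0),("vial",260,212,26),("lens",265,195,15),("blackvial",233,200,25),("encl corner",402,206,0),("enclL",312,180,0),("driver",410,256,10)]: print(n,onz(s,u,v,z))
im=cv2.imread("pics/side0.png")
cv2.imwrite("pics/c1.png",cv2.resize(im[180:300,190:380],None,fx=4.2,fy=4.2,interpolation=cv2.INTER_CUBIC))
E
```

```text
testertop [520. 315.  35.]
button [513. 344.  53.]
ball [496. 298.  97.]
dial [457.  60. 124.]
lock corner near [424.  38.   0.]
lockcorner L [448.  88.   0.]
greyU [484. 151.  30.]
post? [420. 183.  20.]
turq [566. 196.   0.]
vial [656. 185.  26.]
lens [746. 137.  15.]
blackvial [750. 228.  25.]
encl corner [ 523. -177.    0.]
enclL [778. -31.   0.]
driver [343. -51.  10.]
```

View pics/c1.png

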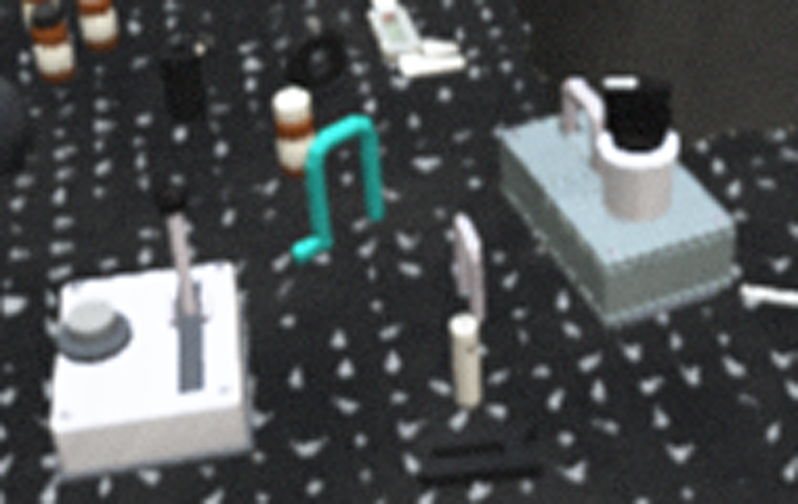

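Seen in the side crop: tester at left (button ~(92,320), ball (172,195), slot running towards the robot, lever up). Candidates for the shackle: turquoise U (345,190) → leave; small loose grey U (470,270) → leave; grey U in the lock next to the dial (580,100) → the one meant. Post (465,360), vial (293,130) and lens mount (318,60) stay alone.

```bash
python3 - <<'E'
from rig import *; from h import *
np.set_printoptions(precision=0,suppress=True)
s=cam(calibration("side"))
P=lambda u,v,z: onz(s,190+u/4.2,180+v/4.2,z)
b=P(92,318,53); l=P(172,195,97)
yaw=np.arctan2(*(l-b)[1::-1])-np.arctan2(-47,27)
print("button",b,"ball",l,"dist",np.hypot(*(l-b)[:2]),"vs 54; yaw",round(yaw,2))
for p in [(65,288),(232,265),(243,430),(55,425)]: print("tester corner",P(*p,35))
t=P(638,145,86); 
print("turret",t); a,c=P(573,85,83),P(603,103,83); print("bar",a,c)
for p in [(502,130),(733,232),(605,262)]: print("lock corner",P(*p,45))
print("post",P(465,360,25),"greyU",P(470,270,30))
E
python3 - <<'E'
from rig import *; from h import *
q=read_q(); r=430; az=np.arctan2(-622,189)
p=[r*np.cos(az),r*np.sin(az),250]
import math
print([round(x,2) for x in inverse_kinematics(p,read_orientation())])
for yaw in (0,1.57,-1.57,3.14): 
    for P in ([513,344,250],[440,80,250]):
        x=inverse_kinematics(P,down(yaw)); print(yaw,P,None if x is None else np.round(x,2))
E
```

```text
button [514. 344.  53.] ball [534. 290.  97.] dist 57.25913407358287 vs 54; yaw -0.18
tester corner [568. 347.  35.]
tester corner [542. 264.  35.]
tester corner [421. 300.  35.]
tester corner [469. 377.  35.]
turret [466.  54.  86.]
bar [540.  52.  83.] [515.  47.  83.]
lock corner [570.  84.  45.]
lock corner [420.  21.  45.]
lock corner [433.  94.  45.]
post [422. 183.  25.] greyU [479. 151.  30.]
[np.float64(1.32), np.float64(-0.14), np.float64(-0.09), np.float64(1.95), np.float64(-0.01), np.float64(1.33), np.float64(-0.05)]
0 [513, 344, 250] [ 0.04  0.37 -0.86  1.51  0.28  1.39 -2.4 ]
0 [440, 80, 250] [ 0.23 -0.1  -0.43  1.91 -0.04  1.33 -1.76]
1.57 [513, 344, 250] [ 0.21  0.47 -1.13  1.51  0.43  1.43 -0.94]
1.57 [440, 80, 250] [ 0.46 -0.11 -0.64  1.9  -0.07  1.33 -0.17]
-1.57 [513, 344, 250] [ 0.23  0.5  -1.18  1.51  0.46  1.44  2.18]
-1.57 [440, 80, 250] None
3.14 [513, 344, 250] [ 0.17  0.44 -1.06  1.51  0.38  1.42  0.66]
3.14 [440, 80, 250] [ 0.82 -0.14 -0.96  1.9  -0.12  1.33  1.46]
```

```bash
cat >> h.py <<'E'
def snap(rig,name):
    import json
    M=T(rig.read_ee_pos(),rig.read_orientation()); cv2.imwrite(f"pics/{name}.png",rig.camera("wrist")); np.save(f"pics/{name}.npy",M)
def wcam(rig,name): return cam(rig.calibration("wrist"),np.load(f"pics/{name}.npy"))
E
python3 - <<'E'
import rig; from rig import *; from h import *
q0=inverse_kinematics([124,-412,270],read_orientation())
movej(q0); q=list(q0); q[0]=-0.1; q[2]=0; movej(q); print(read_ee_pos(),read_clock())
x=inverse_kinematics([480,60,260],down(1.3)); print(np.round(x,2)); movej(x); snap(rig,"w1"); print(read_ee_pos(),read_clock())
x=inverse_kinematics([485,325,200],down(2.87)); print(np.round(x,2)); movej(x); snap(rig,"w2"); print(read_ee_pos(),read_clock())
a=cv2.imread("pics/w1.png")
E
```

```text
[431.26396742  20.13481176 270.10742989] 2.9
[-0.11 -0.03 -0.07  1.83 -0.    1.34 -0.45]
[479.86373513  58.5731244  259.88451811] 3.4167
[-0.37  0.23 -0.3   1.68  0.07  1.25  0.61]
[486.19829232 322.8558671  200.58021521] 4.525
```

View pics/w1.png

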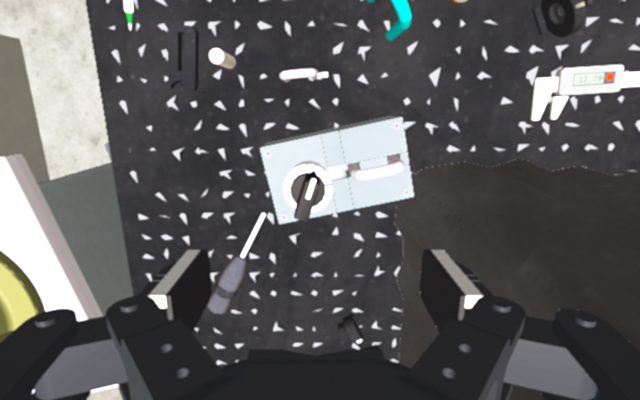

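View pics/w2.png

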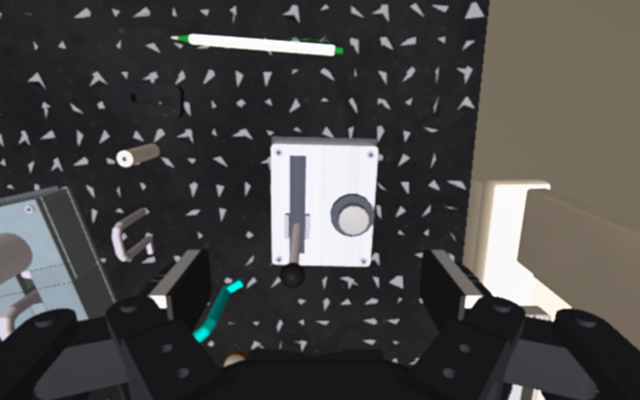

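Wrist w1: lock with corners (262,147),(402,118),(413,196),(279,223), turret about (306,189), dial bar (313,175)–(303,215), shackle (357,174)–(400,168). w2: tester corners (272,144),(378,139),(374,267),(271,266), button (353,219), ball (292,273), lever up.

```bash
python3 - <<'E'
import rig; from rig import *; from h import *
np.set_printoptions(precision=1,suppress=True)
w=wcam(rig,"w2")
C=np.array([onz(w,*p,35) for p in [(272,144),(378,139),(374,267),(271,266)]]); print(C,"centre",C.mean(0))
for i in range(4): d=C[(i+1)%4]-C[i]; print(np.hypot(*d[:2]),np.arctan2(d[1],d[0]))
b,l=onz(w,353,219,53),onz(w,292,273,97); d=l-b; print("button",b,"ball",l,np.hypot(*d[:2]),"yaw %.3f"%(np.arctan2(d[1],d[0])-np.arctan2(-47,27)))
w=wcam(rig,"w1")
C=np.array([onz(w,*p,45) for p in [(262,147),(402,118),(413,196),(279,223)]]); print(C,"centre",C.mean(0))
for i in range(4): d=C[(i+1)%4]-C[i]; print(np.hypot(*d[:2]),"%.3f"%np.arctan2(d[1],d[0]))
print("bar",onz(w,357,173,80),onz(w,400,168,80),"turret",onz(w,307,189,86),"dialbar",onz(w,313,175,124),onz(w,303,215,110))
im=cv2.imread("pics/w1.png"); cv2.imwrite("pics/c2.png",cv2.resize(im[105:235,250:430],None,fx=4.4,fy=4.4,interpolation=cv2.INTER_CUBIC))
E
```

```text
[[445.7 296.9  35. ]
 [465.3 381.6  35. ]
 [576.3 352.2  35. ]
 [550.1 262.8  35. ]] centre [509.4 323.4  35. ]
86.95917945846249 1.3427979942453407
114.8027838999187 -0.25946752916926763
93.10950969665522 -1.8557526561020612
109.86670892914825 2.82599913325302
button [520.3 344.8  53. ] ball [532.1 292.3  97. ] 53.83870568579597 yaw -0.300
[[436.1  95.2  45. ]
 [571.6  85.9  45. ]
 [566.5   8.3  45. ]
 [429.1  16.7  45. ]] centre [500.8  51.5  45. ]
135.80581902667842 -0.069
77.75961830026226 -1.636
137.68605054873294 3.080
78.74297546965333 1.482
bar [516.   53.8  80. ] [553.4  48.1  80. ] turret [470.2  53.   86. ] dialbar [481.   71.1 124. ] [463.2  38.4 110. ]
```

View pics/c2.png

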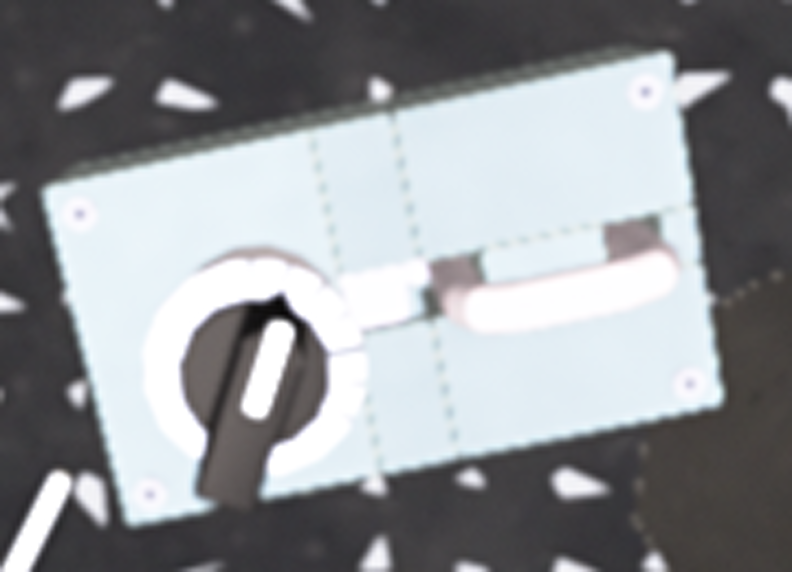

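```bash
python3 - <<'E'
import rig; from rig import *; from h import *
np.set_printoptions(precision=1,suppress=True)
w=wcam(rig,"w1"); P=lambda u,v,z: onz(w,250+u/4.4,105+v/4.4,z)
t=P(256,362,86); s=P(572,293,82); d=s-t
print("turret",t,"bar mid",s,np.hypot(*d[:2]),"yaw %.3f"%np.arctan2(d[1],d[0]), P(465,308,82),P(678,275,82))
a,b=P(256,412,124),P(284,325,124); d=b-a; print("line",a,b,np.hypot(*d[:2]),"yaw %.3f"%np.arctan2(d[1],d[0]), "tip",P(281,305,122),"rear top?",P(210,490,122), P(225,495,92))
print(read_ee_pos(),read_q())
E
```

```text
turret [471.6  54.2  86. ] bar mid [535.6  50.1  82. ] 64.08001296711853 yaw -0.064 [514.4  52.9  82. ] [556.6  48.1  82. ]
line [472.5  54.3 124. ] [481.3  67.9 124. ] 16.271836420926327 yaw 0.994 tip [481.6  71.  122. ] rear top? [460.4  42.1 122. ] [458.8  31.1  92. ]
[486.2 322.9 200.6] [-0.4  0.2 -0.3  1.7  0.1  1.2  0.6]
```

```bash
cat >> h.py <<'E'
TC=np.array([509.2,323,0]); TY=-0.29; L0=np.array([504,52.2,0]); LY=-0.065
def tf(x,y,z): return TC+R.from_euler('z',TY).apply([x,y,z])
def lever(j): return tf(15-75*np.sin(j-.2094),-22,24+75*np.cos(j-.2094))
Q=down(TY+np.pi)
E
python3 - <<'E'
import rig; from rig import *; from h import *
set_gripper(0,40)
move_to(tf(4,25,90),Q); print(read_ee_pos(),read_contact_force())
print(move_linear(tf(4,25,63.5),v=40,stop_force=15),read_ee_pos(),read_contact_force())
sleep(.2); move_linear(tf(4,25,110),v=120)
set_gripper(48); move_to(tf(-42,-22,140),Q); sleep(.2); snap(rig,"w3"); print(read_ee_pos(),read_clock())
print(proj(wcam(rig,"w3"),lever(1.08)),proj(wcam(rig,"w3"),lever(0)))
im=cv2.imread("pics/w3.png");cv2.imwrite("pics/c3.png",im[100:400,120:520])
E
```

```text
[520.03182365 346.0090944   90.28838364] [0.09168776 0.15072217 0.1431597 ]
True [520.63092904 346.02995957  65.14860087] [-0.52246996 -1.1916315   4.65585016]
[463.06309275 314.04612426 139.39262436] 8.3833
(np.float64(315.4733745044595), np.float64(218.3524740555796)) (np.float64(315.4518956802044), np.float64(356.48173521460063))
```

View pics/c3.png

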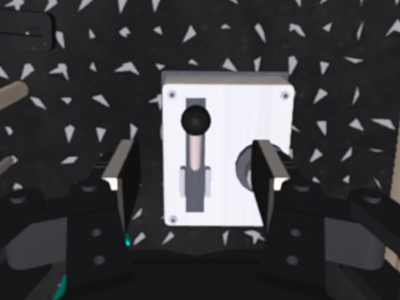

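Lever dropped: ball at (316,221), predicted (315.5,218). Lift it along the arc.

```bash
python3 - <<'E'
import rig; from rig import *; from h import *
move_linear(lever(1.08)+[0,0,1],v=80); set_gripper(0,20); print("grip",read_grip_width(),read_contact_force())
for j in np.linspace(1.08,0.06,7)[1:]: move_linear(lever(j),v=60)
print(read_contact_force(),read_grip_width(),read_clock())
set_gripper(48); sleep(.3); p=lever(0.06); move_linear(p+[0,0,80],v=150); sleep(.2); snap(rig,"w4")
print(proj(wcam(rig,"w4"),lever(1.08)),proj(wcam(rig,"w4"),lever(0)),read_clock())
im=cv2.imread("pics/w4.png");cv2.imwrite("pics/c4.png",im[0:400,120:520])
E
```

```text
grip 16.070556720150787 [0.08965838 0.63755119 2.72248226]
[0.2941675  0.48033007 3.17925606] 16.0289959654369 11.9
(np.float64(317.21638998022087), np.float64(97.6657840309935)) (np.float64(317.14288090520097), np.float64(221.01797890545896)) 13.5417
```

View pics/c4.png

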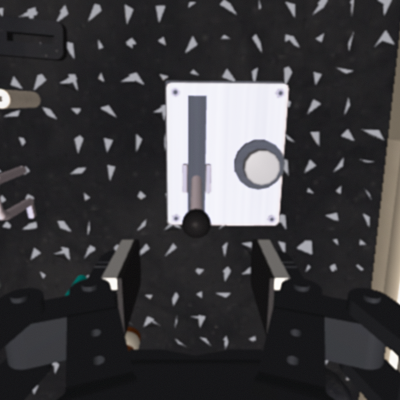

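Lever stands up (ball at (316,222), predicted (317,221)), button out. Now the dial, which by its arrow (yaw 0.99) stands one click from 0.

```bash
python3 - <<'E'
import rig; from rig import *; from h import *
a=np.array([472,54.2,0]); y0=LY+1.396-0.349
p=np.array(read_ee_pos()); move_linear([p[0],p[1],230],v=200)
move_to(a+[0,0,190],down(y0)); move_linear(a+[0,0,112],v=120,stop_force=15); print(read_ee_pos(),read_contact_force())
set_gripper(0,30); print("grip",read_grip_width(),read_ee_pos(),read_contact_force(),read_wrist_torque())
for k in np.linspace(0,1,7)[1:]:
    move_linear(a+[0,0,112],rot=down(y0-k*1.047-(0.03 if k==1 else 0)),v=40); print(round(k,2),read_wrist_torque(),read_clock())
set_gripper(48); sleep(.4); move_linear(a+[0,0,200],v=150); sleep(.2); snap(rig,"w5"); print(read_clock())
im=cv2.imread("pics/w5.png");cv2.imwrite("pics/c5.png",cv2.resize(im[100:300,200:560],None,fx=2.2,fy=2.2))
E
```

```text
[472.5760818   54.42928252 112.58018519] [ 0.28141403 -0.04254969 -0.29180041]
grip 11.432925045433882 [472.16113012  54.57667045 112.82894056] [-2.01358102  0.450714    6.16458674] [ 0.16741277  0.53134774 -0.00577402]
0.17 [ 0.10575596  0.49593255 -0.06211764] 16.775
0.33 [ 0.08979593  0.38420565 -0.01913427] 17.1
0.5 [ 0.04413039  0.43068879 -0.06640498] 17.425
0.67 [-0.02652305  0.42159025  0.00362126] 17.75
0.83 [-0.0953079   0.3508683  -0.02228547] 18.075
1.0 [-0.14907778  0.44165741  0.01371068] 18.4333
20.2583
```

View pics/c5.png

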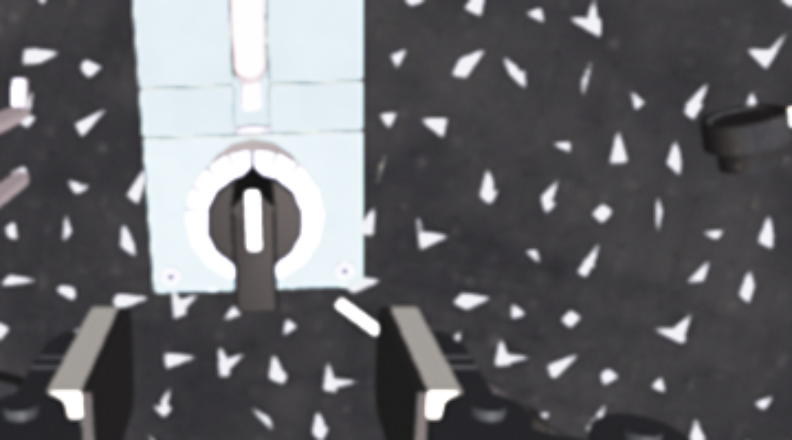

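```bash
python3 - <<'E'
import rig; from rig import *; from h import *
np.set_printoptions(precision=0,suppress=True)
w=wcam(rig,"w1"); s=cam(calibration("side"))
for p in [(405,210),(415,172),(520,160),(620,172),(402,380)]:
    g=onz(w,*p,0); print(p,g,"side px",np.array(proj(s,g)))
im=cv2.imread("pics/w5.png"); cv2.imwrite("pics/w5b.png",cv2.convertScaleAbs(im,alpha=1.8,beta=20))
for n in ([536.5,50,80],[536.5,50,210]): print(np.array(inverse_kinematics(n,down(LY+np.pi)))*100, np.array(inverse_kinematics(n,down(LY)))*100)
E
```

```text
(405, 210) [565. -20.   0.] side px [345. 215.]
(415, 172) [585.  21.   0.] side px [329. 216.]
(520, 160) [699.   3.   0.] side px [314. 194.]
(620, 172) [804. -40.   0.] side px [311. 176.]
(402, 380) [ 514. -249.    0.] side px [425. 200.]
[  83.   51. -117.  189.   53.  110.   96.] [ -19.   24.    6.  192.   -2.   99. -176.]
[  88.   29. -118.  175.   28.  129.  115.] [ -20.   11.    6.  179.   -1.  125. -177.]
```

View pics/w5b.png

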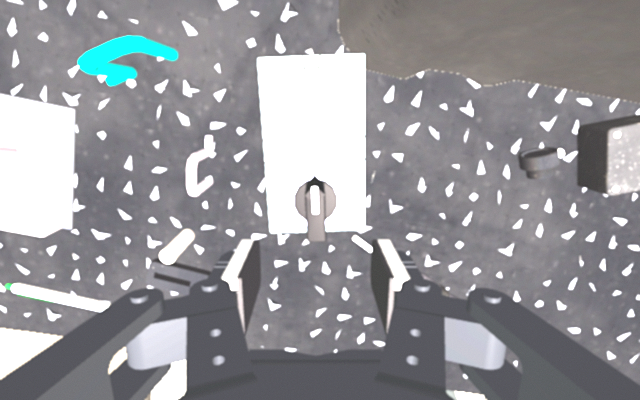

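Arrow points straight at the shackle. The enclosure's foot comes to about (585,21), so I turn the wrist half round to keep the camera on the robot's side.

```bash
python3 - <<'E'
import rig; from rig import *; from h import *
q=list(read_q()); q[6]+=np.pi; movej(q); set_gripper(36)
D=down(LY+np.pi); b=np.array([535.5,50.2,0])
x=inverse_kinematics(b+[0,0,180],D); print(np.round(x,2))
assert abs(x[2])<.5
movej(x); print(read_ee_pos()); print(move_linear(b+[0,0,80],v=80,stop_force=8),read_ee_pos(),read_contact_force())
set_gripper(0,50); print("grip",read_grip_width(),read_contact_force(),read_clock())
sleep(.2); cv2.imwrite("pics/s6.png",cv2.resize(camera("side")[150:270,240:400],None,fx=4,fy=4))
E
```

```text
[-0.19  0.13  0.06  1.82 -0.01  1.19  1.37]
[535.59430898  49.96202031 179.05952229]
False [535.99927624  50.26806136  80.59356057] [ 0.59379912 -0.29337467 -0.03533223]
grip 8.27662599013849 [ 0.13259311 -0.29784289  1.90687409] 25.3167
```

```bash
python3 - <<'E'
import rig; from rig import *; from h import *
b=np.array([535.5,50.2,0]); print(move_linear(b+[0,0,130],v=50,stop_force=20),read_ee_pos(),read_contact_force(),read_grip_width())
if read_ee_pos()[2]>125: move_linear(b+[0,0,215],v=80)
sleep(.6); print(read_ee_pos(),read_contact_force(),read_grip_width(),read_clock())
cv2.imwrite("pics/s7.png",cv2.resize(camera("side")[100:300,190:400],None,fx=3,fy=3))
E
```

```text
False [535.19015066  50.14621326 129.59362615] [-0.6013833   0.45650643 -1.47091753] 8.334855467095903
[535.515691    50.17353117 215.01980662] [ 0.2155235   0.45675903 -1.72638021] 8.341612661692059 28.5333
```

View pics/s7.png

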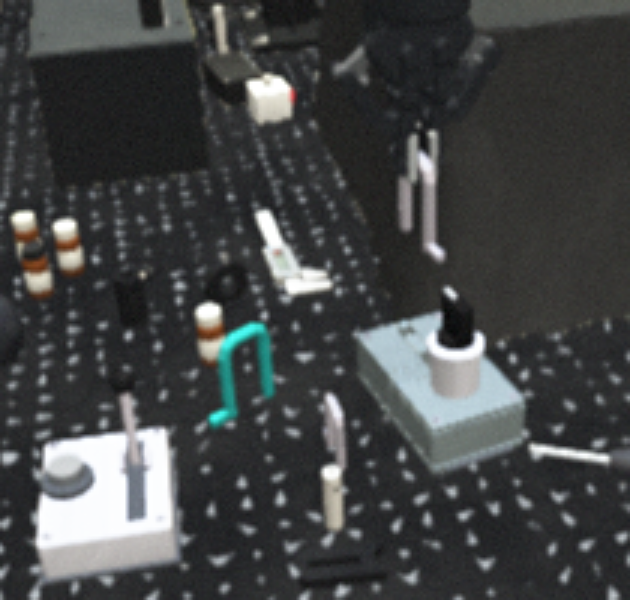

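The shackle hangs upright in the gripper at (420,200), clear of the lock; lever up, button out, the loose things where they were.

```bash
python3 -c "
from rig import *
print(read_grip_width(),max(map(abs,read_joint_velocities()))); close_job()"
```

```text
8.381525047081896 0.0015193773830416777
the job is handed in; nothing more can be done
```

The job is done and handed in at about 28.5 s of the 72 s allowed; I got no verdict back.

- **Trip test:** I pressed the button until the lever dropped, then gripped the ball and lifted it along its arc. A wrist picture showed the ball at the "up" position, within 1–2 pixels of where it should be.
- **Dial:** It started one click from its zero stop, so I turned it three clicks clockwise. A picture taken after letting go showed the arrow pointing at the shackle.
- **Shackle:** I took it by its top bar with the wrist turned half round to stay clear of the enclosure. It came straight up with no resistance beyond its own weight (about 1.5–1.7 N).

**Last checks:**
- The gripper stood still at a height of 215 mm, which puts the bar at about 213 mm (170 mm needed).
- The fingers read 8.4 mm on the 10 mm bar. They also read low on the ball (16 for 18 mm) and the dial (11.4 for 12 mm), so I took this as a sound grip.
- The side picture showed the shackle hanging upright and clear of the lock, the lever up and the button out. The post, vial and lens mount stood where they had been.
- No check failed or disagreed, beyond those low finger readings.

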